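# Seat a tube strip in the cap press, flip the catch, pull the press down and hold it

## Robot

A 6-joint arm with a two-finger parallel gripper is mounted at the origin on the work surface. World frame = base frame: x ahead of the robot, y to its left, z up, the work surface at z = 0. Lengths are in m, angles in rad, forces in N, time in s.
With the tool pointing down it reaches from about 0.35 to 0.775 m from the base axis. Payload 7.3 kg.
Tool frame: the origin (TCP) lies at the very end of the fingers, on their centre line; the grasp point (between the pads) lies 19 mm behind it; z points along the fingers, y is the line along which they close (so a half turn about z gives the same grasp; the last joint's range is limited). The gripper opens to 92 mm and grips with 3 to 60 N. Pads are 19 mm wide; open, the fingers measure 130 mm over their backs; the gripper's body (75 mm by 190 mm) begins 47 mm behind the grasp point.
Start: joints at [1.014, 0.342, 1.524, -0, 1.275, -0.146], TCP at [0.21, 0.481, 0.205] pointing down, gripper open.
Joint ranges: [-2.53, 2.53], [-0.77, 2.02], [0.04, 2.7], [-1, 4.14], [0.28, 2.66], [-3.11, 3.11]. Speed limits (rad/s): [2.57, 2.57, 3.14, 3.14, 3.14, 3.14].

## Interface

Orientations are given as [roll, pitch, yaw] about the fixed x, y, z axes, in that order (R = Rz(yaw) Ry(pitch) Rx(roll)).
In Python, from cell import * gives the robot as it stands.
- The arm moves only by the tool step_arm, never from a script. Its argument "commands" is a list of rows, each a list of 7 numbers: the opening, from 0 (shut) to 1 (fully open), then the shift along the world's x, y, z in cm, then the turn, a rotation vector about the world's x, y, z in rad. A call has 1 to 5 rows; each row is the pose to reach, as a shift and turn from the pose commanded when the call began; what a row does not reach only later rows make up. A row lasts 1/12 s, in which the tool goes at most 41.7 mm and 7.16 degrees, less where a joint would pass 70% of its speed; a pose out of reach is approached as far as the arm can. A call with a gripper value outside its range is refused whole. The fingers move at their own pace and stop on an object; "grip_force" is the grip in N (left out, the last holds). Time passes only in rows, so rows that repeat a pose let the fingers close. It gives the time, the measured TCP pose, the force, the opening and the grip force at its end, in the units of the state.
- observe(): the state, without advancing time (a new reading comes with each control period).
- read_camera(name): name is "scene" or "top" or "wrist"; returns the picture (420x560x3 uint8, red, green, blue); there is no depth.
- camera_model(name): a dict with "vfov" (degrees; the focal length in pixels is half the picture's height over the tangent of half this angle, whatever the lens; pixels are square), "cx", "cy" (the principal point, pixels), "world_to_cam" (4x4, takes a point from world to camera coordinates). Camera axes: x right, y up, looking along -z (the intrinsics and any distortion apply to the point x, -y, -z); pixel columns grow to the right and rows downward; lengths in m; the calibration is good to about 2 mm. A picture is of the moment at which its call begins: read the wrist's pose just before it. camera_model takes no time and is no camera call; for the wrist camera it gives the pose at the moment of the call.
- hand_in(): hands the job in; it is judged then, once.
The state is a dict: "time": time; "qpos": joint angles; "qvel": joint speeds; "joint_efforts": joint torques, N m; "tool_pos": TCP position; "tool_rot": TCP orientation; "contact_force": force on the tool from outside, world axes, zero at the start; "torque": the same for the moment, N m; "opening": finger opening in m; "grip_force": force on a finger pad.
Only numpy, scipy, OpenCV 4.12 (cv2) and the standard library are available. Lean on these libraries where they do the work, as an engineer would, in place of code of your own. Each camera call takes 0.05 s, during which the arm holds its last target. There are 200 camera calls.

## Task

Set the small grooved carrier with the row of eight capped tubes onto the narrow raised rail of the cap press, so that its groove sits fully down over the rail and it is centred, and let go of it. Then flip the press's safety catch all the way outwards, away from the lever, and after that pull the press lever by its handle bar all the way down to its stop so that its rubber bar presses on the caps. Finish while still holding the handle down with the gripper (the lever springs up if let go), and leave the other things on the bench where they are.

Things in the scene. Friction and masses are not known exactly. Their poses are not given: they have to be found in the camera images.
- carrier: Loose grey plastic block, 30 mm (own x) by 90 mm (own y) by 28 mm high, with a row of eight white caps along its y standing 4 mm higher (32 mm in all, cap row 10 mm wide); mass about 0.12 kg. Origin: centre of its underside. A groove 17 mm wide and 10 mm deep runs along its whole underside in y, so it straddles the rail of the press. Either way round will do. Grasp it across its 30 mm width from above. Seated, its underside is 10 mm below the rail's top.
- press: White bench press fixed to the table: base plate 250 mm (x, from -120 to +130) by 270 mm (y) by 20 mm high. Origin on the table, under the middle of the rail. x points from the handle's lowered place towards the lever's hinge, y along the rail towards the catch, z up. Two hinge posts (up to z 106 mm) stand at x 102, y -79 and +79; two bearing posts of the catch shaft (up to z 95 mm) stand at x -25 and x 55, y 107.
- rail_top (a point): Middle of the top face of the press's narrow aluminium rail, 55 mm above the table; the rail is 11 mm wide (press x), 100 mm long (press y) and stands 23 mm above its 26 mm wide foot. Axes as the press.
- lever_hinge (a point): Middle of the lever's hinge axis, which runs along press y; at press x 100, z 90 mm.
- lever_grip (a point): Middle of the lever's handle, a round black bar of 16 mm diameter along press y, 114 mm long between the lever's two side arms (10 mm wide and 14 mm thick, at press y -62 and +62) and 190 mm from the hinge axis. It stands about 280 mm above the table when the lever is up and 90 mm when it is down at its stop. The bar may be pinched from above across press x and turns freely enough between the pads as the lever swings.
- lever (a joint): Lever angle, rad: 0 = up (leaning 0.09 rad back beyond upright, towards +x of the press), 1.66 = down at its stop (side arms level, handle on the robot's side of the rail). A spring pushes it back up: about 3 to 6 N at the handle through the swing, about 10 N near the stop once the rubber bar presses. While the catch is locked it meets the catch at about 0.3 rad and goes no further.
- catch_tip (a point): End of the catch's paddle, a flat steel tongue 22 mm wide (press x), 8 mm thick and 62 mm long that stands up from the catch shaft. Locked, it leans 0.45 rad from upright inwards, towards the rail; flipped, 0.85 rad outwards (+y of the press). It can be pushed over from its inner side with the shut fingertips.
- catch_hinge (a point): Point on the axis of the catch shaft below the paddle, at press x -50, y 107, z 85 mm; the shaft (10 mm thick) runs along press x.
- catch (a joint): Catch angle, rad: 0 to 0.12 = locked, as it starts (a second tongue on the shaft stands in front of the lever's side arm), 1.3 = flipped fully outwards. It is stiff (about 2 to 4 N at the paddle) and stays where it is left.
- pad: The rubber press bar across the middle of the lever, 14 mm diameter and 76 mm long, on a spring (12 mm travel, 3 to 10 N); with the lever at its stop it presses on the caps of the seated carrier. Origin at its middle.
- tip_box: Bystander: a clear box of white pipette tips, 62 by 85 by 48 mm. Origin: centre of its underside.
- jar: Bystander: a glass jar with a steel lid, 72 mm diameter, 120 mm high. Origin: centre of its underside.
- timer: Bystander: a white timer lying flat, 55 by 65 by 18 mm. Origin: centre of its underside.
- beaker: Bystander: an empty clear plastic beaker, 70 mm diameter, 80 mm high. Origin: centre of its underside.
Not all that is in view belongs to the job. There is more than one size of the carrier; the job needs the largest.

How it is judged:
By the outcome, as a careful person would: the job done as asked, in the order asked, and still so for the second after the job is handed in, while the arm keeps its last pose, push and grip.
It also fails if it takes over 64 s, if anything falls off the work surface, if the arm or the gripper's body presses on something with over 40 N, if the wrist force passes 120 N, or if a joint passes its speed limit or range.

## Working session

There is one attempt and no reset: what is moved stays moved. The work goes in short steps, Python scripts to look and compute and a tool call to move; the robot and the scene stay as the last step left them, time stands still between calls to the robot, and variables do not carry over. Pictures are saved under pics/ and viewed, at most 10 in all, crops included, and the job is handed in when it is done.

Besides the shell and the picture viewer there is one more tool, called after ">>>" as a command line: name --pt "numbers of a row" for each row, then --argument value for the rest. step_arm: Moves the arm, as the interface text tells. Its arguments: {"type":"object","properties":{"commands":{"type":"array"},"grip_force":{"type":"number"}},"required":["commands"]}

```bash
ls; mkdir -p pics; python3 - <<'E'
from cell import *
import cv2,numpy as np
s=observe();print({k:np.round(v,3).tolist() for k,v in s.items()})
for n in("scene","top"):
    m=camera_model(n);print(n,{k:(np.round(v,4).tolist() if not isinstance(v,str) else v) for k,v in m.items()})
    i=read_camera(n);cv2.imwrite(f"pics/{n}0.png",cv2.resize(i[:,:,::-1],(800,600),interpolation=cv2.INTER_CUBIC))
E
```

```text
pics
{'time': 0.0, 'qpos': [1.014, 0.343, 1.525, -0.0, 1.275, -0.146], 'qvel': [0.001, -0.0, -0.001, 0.001, 0.001, -0.001], 'joint_efforts': [-0.001, -43.125, -24.422, 0.072, 0.056, -0.0], 'tool_pos': [0.209, 0.481, 0.205], 'tool_rot': [-3.14, -0.0, 2.731], 'contact_force': [0.394, -1.119, -0.51], 'torque': [0.005, 0.021, 0.037], 'grip_force': 0.0, 'opening': 0.092}
scene {'vfov': 54.4185, 'cx': 283.7727, 'cy': 208.023, 'world_to_cam': [[0.5336, 0.8457, 0.0092, -0.3269], [-0.6641, 0.4123, 0.6237, 0.2014], [0.5237, -0.3389, 0.7816, -1.4613], [0.0, 0.0, 0.0, 1.0]]}
top {'vfov': 48.9864, 'cx': 278.4872, 'cy': 212.8242, 'world_to_cam': [[-0.0225, -0.9997, -0.0014, 0.0798], [0.9937, -0.0225, 0.1097, -0.5393], [-0.1097, 0.0011, 0.994, -1.3069], [0.0, 0.0, 0.0, 1.0]]}
```

View pics/scene0.png

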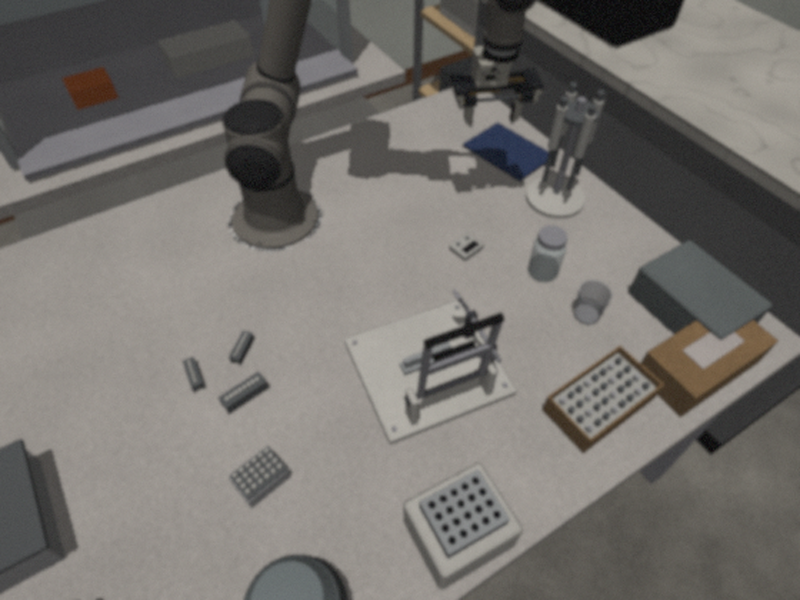

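View pics/top0.png

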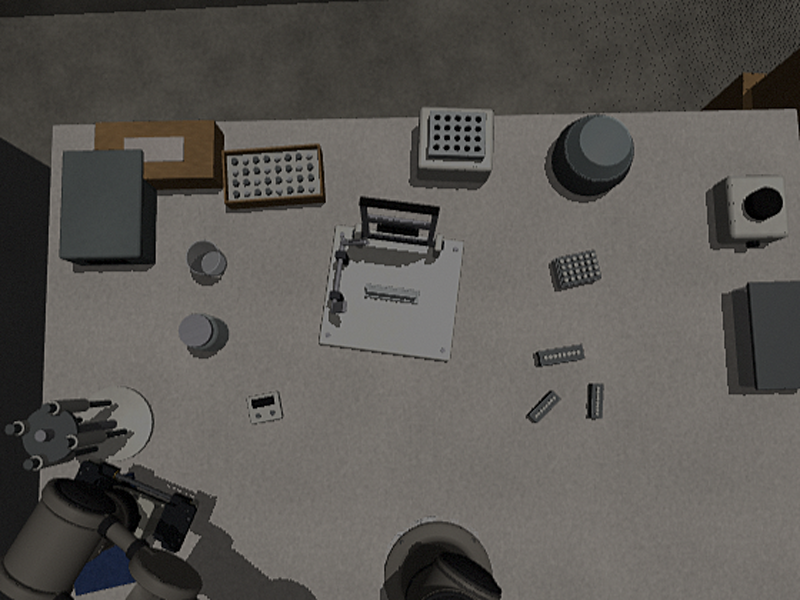

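Candidates for the carrier (top view at 800x600): (558,355) looks the longest; (543,406) and (595,400) are shorter decoys; (576,269) is the tip box. I choose (558,355) and check it in a close crop together with the press.

```bash
python3 - <<'E'
from cell import *
import cv2,numpy as np
i=np.mean([read_camera("top") for _ in range(4)],0).astype(np.uint8)[:,:,::-1]
i=cv2.convertScaleAbs(i,alpha=1.5)
c=np.zeros((540,795,3),np.uint8)
a=cv2.resize(i[135:255,220:330],(495,540),interpolation=cv2.INTER_CUBIC)
b=cv2.resize(i[235:295,365:425],(300,300),interpolation=cv2.INTER_CUBIC)
c[:,:495]=a;c[:300,495:]=b
cv2.imwrite("pics/crop1.png",c)
E
```

```text
(no output)
```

View pics/crop1.png

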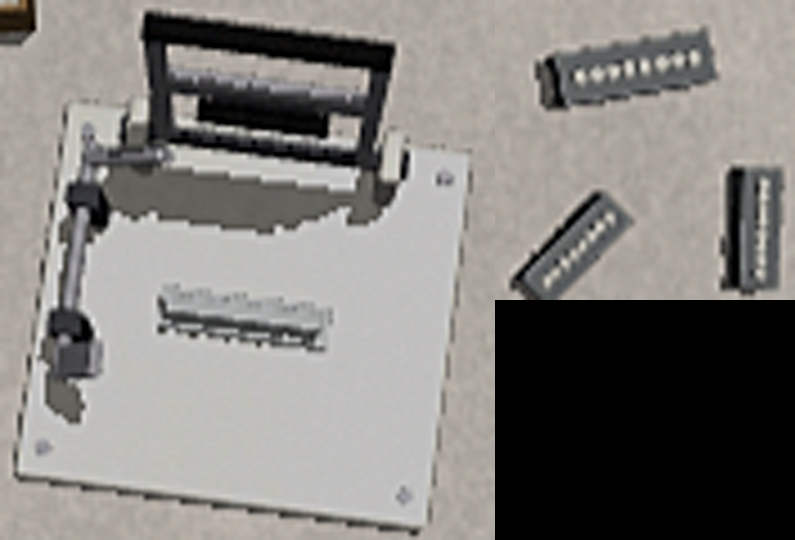

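The crop shows the chosen carrier (cap row from (578,77) to (697,58)) clearly longer than both decoys. The press plate corners are at (68,103), (472,155), (422,528), (17,475), with the lever up at the top and the catch paddle near (75,350).

```bash
cat > h.py <<'E'
import numpy as np
from cell import *
def project(P,m,H=420):
    P=np.atleast_2d(P); f=H/2/np.tan(np.radians(m["vfov"])/2)
    c=P@m["world_to_cam"][:3,:3].T+m["world_to_cam"][:3,3]
    return np.c_[m["cx"]+f*c[:,0]/-c[:,2], m["cy"]-f*c[:,1]/-c[:,2]]
def backproj(uv,z,m,H=420):
    uv=np.atleast_2d(uv); f=H/2/np.tan(np.radians(m["vfov"])/2); T=np.array(m["world_to_cam"])
    d=np.c_[(uv[:,0]-m["cx"])/f,-(uv[:,1]-m["cy"])/f,-np.ones(len(uv))]@T[:3,:3]
    o=-T[:3,:3].T@T[:3,3]
    return o+d*((z-o[2])/d[:,2])[:,None]
def tw(p,X):
    x,y,a=p; X=np.atleast_2d(X); c,s=np.cos(a),np.sin(a)
    return np.c_[x+c*X[:,0]-s*X[:,1],y+s*X[:,0]+c*X[:,1],X[:,2]]
E
python3 - <<'E'
from h import *
from scipy.optimize import least_squares
m={k:(np.array(v) if k=="world_to_cam" else v) for k,v in camera_model("top").items()}
o=lambda uv,s,off:(np.array(uv)+.5)/s-.5+off
q=o([(68,103),(472,155),(422,526),(17,474)],4.5,(220,135))
X=np.array([(.13,.135,.02),(.13,-.135,.02),(-.12,-.135,.02),(-.12,.135,.02)])
print(backproj(q,.02,m).round(4))
r=least_squares(lambda p:(project(tw(p,X),m)-q).ravel(),[.6,.1,0]);print("press",r.x.round(4),r.fun.round(2))
p=r.x
for n,P in dict(rail=(0,0,.055),catch=(-.05,.107,.085),tip=(-.05,.107-.062*np.sin(.45),.085+.062*np.cos(.45)),grip=(.1+.19*np.sin(.09),0,.09+.19*np.cos(.09)),griplow=(-.09,0,.09)).items():
    w=tw(p,P);print(n,w.round(4),((project(w,m)-(220,135)+.5)*4.5).round(0))
c=backproj(o([(83,77),(202,58)],5,(365,235)),.032,m);d=c[1]-c[0];print(c.round(4),"mid",c.mean(0),"yaw",np.arctan2(-d[0],-d[1]),np.linalg.norm(d))
T=np.array(camera_model("wrist")["world_to_cam"]);print("wristcam in world",(-T[:3,:3].T@T[:3,3]).round(3),(-T[2,:3]).round(3),camera_model("wrist")["vfov"])
E
```

```text
[[ 0.7098  0.1934  0.02  ]
 [ 0.6689 -0.0711  0.02  ]
 [ 0.4272 -0.0309  0.02  ]
 [ 0.4665  0.2292  0.02  ]]
press [ 0.5633  0.0809 -0.1535] [-0.37 -0.86  0.39 -0.74  1.16  1.07 -1.18  0.44]
rail [[0.5633 0.0809 0.055 ]] [[244. 314.]]
catch [[0.5302 0.1943 0.085 ]] [[ 60. 365.]]
tip [[0.5261 0.1677 0.1408]] [[ 96. 361.]]
grip [[0.679  0.063  0.2792]] [[267.  43.]]
griplow [[0.4744 0.0947 0.09  ]] [[223. 451.]]
[[ 0.4268 -0.2246  0.032 ]
 [ 0.4362 -0.2934  0.032 ]] mid [ 0.43149674 -0.25895351  0.032     ] yaw -0.13479945204618074 0.06942608203419932
wristcam in world [0.139 0.512 0.385] [ 0.265 -0.115 -0.957] 68.39233011309229
```

>>> step_arm --pt "1 8 -19 0 0 0 -0.5" --pt "1 8 -19 0 0 0 -0.5" --pt "1 8 -19 0 0 0 -0.5" --pt "1 8 -19 0 0 0 -0.5" --pt "1 8 -19 0 0 0 -0.5"

```text
time: 0.72
tool_pos: [0.2898, 0.2895, 0.2055]
tool_rot: [3.141, 0.0, 2.225]
contact_force: [1.8, 0.4, -0.1]
opening: 0.0918
grip_force: 0.0
```

>>> step_arm --pt "1 10 -18 0 0 0 -0.5" --pt "1 10 -18 0 0 0 -0.5" --pt "1 10 -18 0 0 0 -0.5" --pt "1 10 -18 0 0 0 -0.5" --pt "1 10 -18 0 0 0 -0.5"

```text
time: 1.13
tool_pos: [0.3903, 0.1092, 0.2057]
tool_rot: [3.141, 0.0, 1.724]
contact_force: [0.8, 0.1, 0.5]
opening: 0.0918
grip_force: 0.0
```

>>> step_arm --pt "1 5 -20 0 0 0 -0.025" --pt "1 5 -20 0 0 0 -0.025" --pt "1 5 -20 0 0 0 -0.025" --pt "1 5 -20 0 0 0 -0.025" --pt "1 5 -20 0 0 0 -0.025"

```text
time: 1.55
tool_pos: [0.4397, -0.091, 0.2056]
tool_rot: [3.141, 0.0, 1.705]
contact_force: [1.5, -0.1, -0.2]
opening: 0.092
grip_force: 0.0
```

>>> step_arm --pt "1 -1 -17 -6 0 0 0" --pt "1 -1 -17 -6 0 0 0" --pt "1 -1 -17 -6 0 0 0" --pt "1 -1 -17 -6 0 0 0" --pt "1 -1 -17 -6 0 0 0"

```text
time: 1.97
tool_pos: [0.4284, -0.2629, 0.1435]
tool_rot: [-3.14, 0.0, 1.702]
contact_force: [-0.4, -0.5, 0.2]
opening: 0.092
grip_force: 0.0
```

```bash
python3 - <<'E'
from h import *
import cv2
s=observe();print({k:np.round(v,4).tolist() for k,v in s.items() if k in("time","tool_pos","tool_rot","contact_force")})
m=camera_model("wrist");np.savez("w1.npz",**{k:np.array(v) for k,v in m.items()})
i=read_camera("wrist")
cv2.imwrite("pics/w1.png",cv2.resize(cv2.convertScaleAbs(i[:,:,::-1],alpha=1.5),(800,600),interpolation=cv2.INTER_CUBIC))
P=[(.4315,-.259,.032)];print(project(P,m)/.7)
E
```

```text
{'time': 1.9667, 'tool_pos': [0.4284, -0.2629, 0.1435], 'tool_rot': [-3.14, 0.0, 1.7025], 'contact_force': [-0.3658, -0.4775, 0.1548]}
[[412.00538538 281.64751182]]
```

View pics/w1.png

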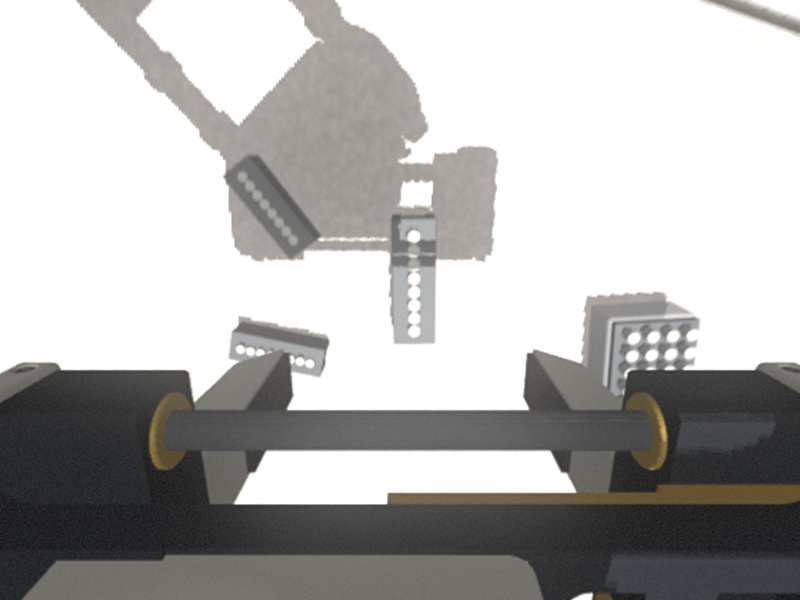

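The wrist view shows the carrier straight ahead, with its caps from (413,236) to (414,331). The small carriers are at (270,205) and (280,347), and the tip box is at (650,345).

```bash
python3 - <<'E'
from h import *
d=np.load("w1.npz");m={k:d[k] for k in("vfov","cx","cy","world_to_cam")}
c=backproj(np.array([(413.2,236),(414.2,331.5)])*.7,.032,m);v=c[0]-c[1]
print(c,c.mean(0),np.linalg.norm(v),"carrier yaw",np.arctan2(-v[0],v[1]))
E
```

```text
[[ 0.42810294 -0.22815521  0.032     ]
 [ 0.43789492 -0.29460149  0.032     ]] [ 0.43299893 -0.26137835  0.032     ] 0.06716391140937729 carrier yaw 0.14631372806917367
```

>>> step_arm --pt "0.6 0.4 0.2 0 0 0 0.011" --pt "0.6 0.4 0.2 -4 0 0 0.011" --pt "0.6 0.4 0.2 -8 0 0 0.011" --pt "0.6 0.4 0.2 -10 0 0 0.011" --pt "0.6 0.4 0.2 -10 0 0 0.011"

```text
time: 2.43
tool_pos: [0.4319, -0.2529, 0.0423]
tool_rot: [-3.137, -0.006, 1.719]
contact_force: [-0.3, 0.2, -0.2]
opening: 0.0632
grip_force: 0.0
```

>>> step_arm --pt "0.6 0 0 -2 0 0 0" --pt "0.6 0 0 -3.8 0 0 0" --pt "0.6 0 0 -3.8 0 0 0" --pt "0.25 0 0 -3.8 0 0 0" --pt "0.25 0 0 -3.8 0 0 0" --grip_force 25

```text
time: 2.85
tool_pos: [0.4349, -0.2568, 0.0094]
tool_rot: [3.14, 0.002, 1.718]
contact_force: [0.2, 0.1, -0.5]
opening: 0.0455
grip_force: 0.0
```

>>> step_arm --pt "0.2 0 0 0 0 0 0" --pt "0.2 0 0 0 0 0 0" --pt "0.2 0 0 0 0 0 0" --pt "0.2 0 0 0 0 0 0"

```text
time: 3.18
tool_pos: [0.4339, -0.2568, 0.008]
tool_rot: [3.141, 0.001, 1.717]
contact_force: [0.8, -0.6, 0.3]
opening: 0.0206
grip_force: 0.0
```

```bash
python3 - <<'E'
from h import *
import cv2
s=observe();print({k:np.round(v,4).tolist() for k,v in s.items() if k in("time","tool_pos","tool_rot","opening","grip_force")})
i=read_camera("wrist");j=read_camera("top")
f=lambda a:cv2.convertScaleAbs(cv2.resize(a[:,:,::-1],(400,300),interpolation=cv2.INTER_CUBIC),alpha=1.5)
cv2.imwrite("pics/w2.png",np.hstack([f(i),f(j[180:300,330:490])]))
E
```

```text
{'time': 3.1833, 'tool_pos': [0.4339, -0.2568, 0.008], 'tool_rot': [3.1409, 0.0007, 1.7168], 'grip_force': 0.0, 'opening': 0.0206}
```

View pics/w2.png

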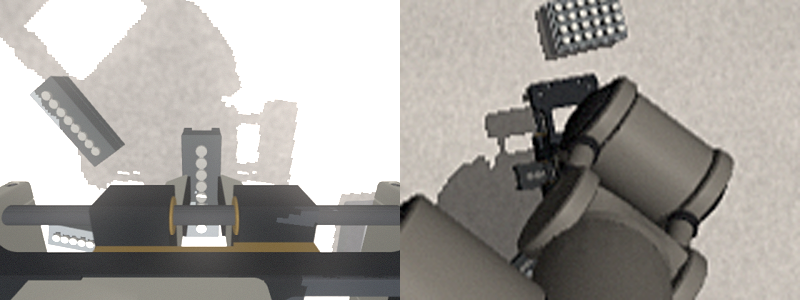

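The wrist view shows the carrier (left panel, caps at x≈202) between the fingers, but no grip force reads yet, so I close further.

>>> step_arm --pt "0 0 0 0 0 0 0" --pt "0 0 0 0 0 0 0" --pt "0 0 0 0 0 0 0" --grip_force 25

```text
time: 3.53
tool_pos: [0.4335, -0.2566, 0.0074]
tool_rot: [-3.141, -0.0, 1.717]
contact_force: [0.1, -0.2, 0.1]
opening: 0.0091
grip_force: 25.0
```

```bash
python3 - <<'E'
from h import *
import cv2
i=read_camera("wrist");m=camera_model("wrist")
s=observe();p=np.array(s["tool_pos"]);print(project([p,p+[0,0,.019],p+[.015,0,.0]],m),np.load("w1.npz")["world_to_cam"].shape)
a=cv2.convertScaleAbs(i[80:380,120:420][:,:,::-1],alpha=1.4)
cv2.imwrite("pics/w3.png",cv2.resize(a,(600,600),interpolation=cv2.INTER_CUBIC))
E
```

```text
[[284.214855   246.40356505]
 [284.10721129 259.74888401]
 [307.76360996 249.61064443]] (4, 4)
```

View pics/w3.png

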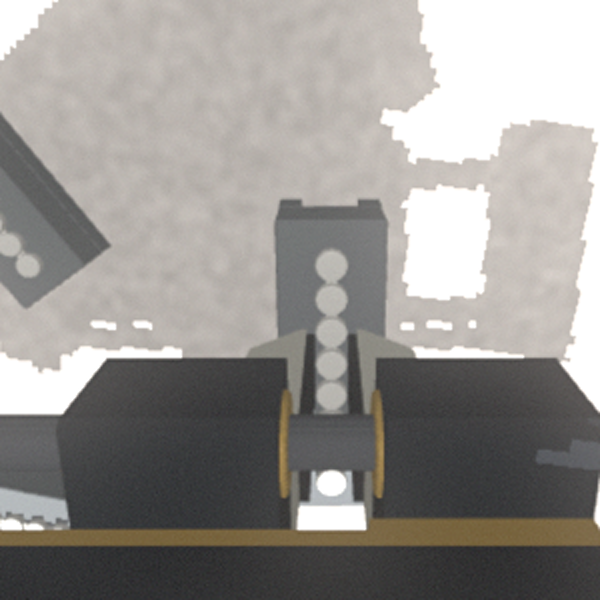

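The fingers seem to sit over the carrier's top, on the caps: they overlap its 276–387 px width, and the opening is only 9 mm. I will fit the height error.

```bash
python3 - <<'E'
from h import *
from scipy.optimize import least_squares
m=camera_model("wrist")
px=lambda a:(np.array(a,float)+.5)/2-.5+[120,80]
ends=px([(276,218),(387,218),(281,200),(382,200)])
caps=px([(331,r) for r in(266,300,333,366,396)]+[(331,483)])
k=np.array([3.5,2.5,1.5,.5,-.5,-3.5])
def f(v):
    x,y,a,dz,p=v
    E=np.array([(-15,45,28),(15,45,28),(-15,45,0),(15,45,0)])/1e3
    C=np.c_[0*k,k*p,0*k+.032]
    P=tw((x,y,a),np.r_[E,C])-[0,0,dz]
    return (project(P,m)-np.r_[ends,caps]).ravel()
r=least_squares(f,[.433,-.26,.14,0,.01],x_scale=[.01,.01,.1,.01,.001]);print(r.x.round(4),r.fun.round(1))
s=observe();print(s["tool_pos"],s["opening"],s["joint_efforts"],s["qpos"])
E
```

```text
[ 4.347e-01 -2.601e-01  1.446e-01  2.000e-04  9.500e-03] [-0.8  0.6  0.7  0.7  0.7 -0.6 -0.9 -0.5  0.1  0.   0.1  0.1  0.1  0.1
  0.  -0.5  0.  -0.  -0.1  0.1]
[ 0.43348222 -0.25662295  0.00737561] 0.009572514980984706 [ 2.19805269e-01 -4.53032684e+01 -1.62048233e+01  1.36810946e-01
 -7.29282014e-02  6.61601167e-03] [-6.86773152e-01  5.58028581e-01  1.81644573e+00  7.68972866e-06
  7.67443524e-01 -8.32711809e-01]
```

The carrier has not moved and the camera height is right, so the visible fingertips must end about 20 mm above the reported TCP. That means I pinched the cap row. I open, then go lower in small steps and watch the force.

>>> step_arm --pt "0.6 0 0 0 0 0 0" --pt "0.6 0 0 1 0 0 0" --pt "0.6 0 0 1 0 0 0" --pt "0.6 0 0 1 0 0 0" --pt "0.6 0 0 1 0 0 0"

```text
time: 4.0
tool_pos: [0.4338, -0.2568, 0.0177]
tool_rot: [3.141, 0.001, 1.717]
contact_force: [-0.3, -0.3, 0.6]
opening: 0.0384
grip_force: 0.0
```

>>> step_arm --pt "0.6 0.1 -0.4 0 0 0 0" --pt "0.6 0.1 -0.4 0 0 0 0" --pt "0.6 0.1 -0.4 0 0 0 0"

```text
time: 4.25
tool_pos: [0.4347, -0.2609, 0.0173]
tool_rot: [3.141, 0.0, 1.716]
contact_force: [0.7, -0.2, 0.4]
opening: 0.0538
grip_force: 0.0
```

```bash
python3 - <<'E'
from h import *
import cv2
m=camera_model("wrist");i=read_camera("wrist")
s=observe();p=np.array(s["tool_pos"]);print(p,s["tool_rot"],s["opening"])
o=s["opening"]/2;a=s["tool_rot"][2];ux=np.array([np.cos(a),np.sin(a),0]);uy=np.array([np.sin(a),-np.cos(a),0])
for dz in(0,.01,.02,.03):
  print(dz,[((project([p+sg*o*uy+.0095*ux+[0,0,dz]],m)-[120,80]+.5)*2)[0].round().tolist() for sg in(-1,1)])
a=cv2.convertScaleAbs(i[80:380,120:420][:,:,::-1],alpha=1.4)
cv2.imwrite("pics/w4.png",cv2.resize(a,(600,600),interpolation=cv2.INTER_CUBIC))
E
```

```text
[ 0.43459033 -0.26074919  0.0172748 ] [-3.14153623e+00 -1.83010489e-04  1.71646983e+00] 0.05499845075566675
0 [[240.0, 305.0], [418.0, 305.0]]
0.01 [[236.0, 317.0], [423.0, 317.0]]
0.02 [[230.0, 330.0], [428.0, 330.0]]
0.03 [[224.0, 345.0], [433.0, 345.0]]
```

View pics/w4.png

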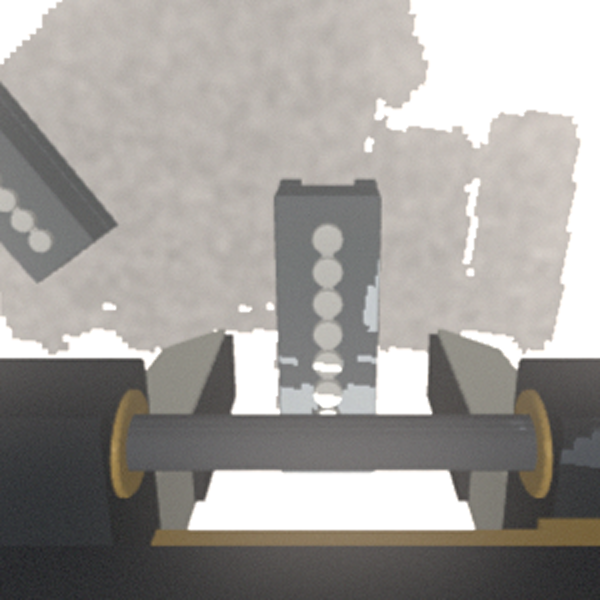

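The fingertips are at (228,331) and (430,331). This matches a point 20 mm above the reported TCP, so the real tips end there. The carrier is centred between them, so I lower to a TCP z of about -0.011.

>>> step_arm --pt "0.6 0 0 -1.0 0 0 0" --pt "0.6 0 0 -1.5 0 0 0" --pt "0.6 0 0 -1.9 0 0 0" --pt "0.6 0 0 -1.9 0 0 0"

```text
time: 4.63
tool_pos: [0.4339, -0.26, -0.0029]
tool_rot: [-3.14, -0.002, 1.717]
contact_force: [0.0, 0.3, 0.1]
opening: 0.0551
grip_force: 0.0
```

>>> step_arm --pt "0.6 0 0 -0.4 0 0 0" --pt "0.6 0 0 -0.8 0 0 0" --pt "0.6 0 0 -0.8 0 0 0"

```text
time: 4.88
tool_pos: [0.4343, -0.2604, -0.0103]
tool_rot: [-3.141, -0.001, 1.717]
contact_force: [0.6, -0.3, 0.2]
opening: 0.0552
grip_force: 0.0
```

>>> step_arm --pt "0.2 0 0 0 0 0 0" --pt "0.2 0 0 0 0 0 0" --pt "0.2 0 0 0 0 0 0" --pt "0.2 0 0 0 0 0 0" --pt "0.2 0 0 0 0 0 0" --grip_force 25

```text
time: 5.3
tool_pos: [0.4347, -0.2607, -0.0094]
tool_rot: [3.141, 0.0, 1.717]
contact_force: [-0.8, -0.6, 0.5]
opening: 0.0298
grip_force: 25.0
```

Gripped: opening 29.8 mm at 25 N. Now I lift and hover short of the rail to look at it from near.

>>> step_arm --pt "0.2 0 0 4 0 0 0" --pt "0.2 0 0 8 0 0 0" --pt "0.2 0 0 12 0 0 0" --pt "0.2 2 4 15 0 0 0" --pt "0.2 3 6 15 0 0 0"

```text
time: 5.72
tool_pos: [0.4666, -0.2022, 0.1451]
tool_rot: [3.135, 0.005, 1.713]
contact_force: [1.5, 0.4, -1.6]
opening: 0.0297
grip_force: 25.0
```

>>> step_arm --pt "0.2 1.5 3 1 0 0 -0.1" --pt "0.2 3 6 1 0 0 -0.2" --pt "0.2 5 10 1 0 0 -0.3" --pt "0.2 7 14 1 0 0 -0.3" --pt "0.2 8.3 18.3 1 0 0 -0.3"

```text
time: 6.13
tool_pos: [0.5458, -0.0249, 0.1505]
tool_rot: [3.141, 0.0, 1.416]
contact_force: [1.1, 0.0, -1.1]
opening: 0.03
grip_force: 25.0
```

>>> step_arm --pt "0.2 0 0 0 0 0 0" --pt "0.2 0 0 0 0 0 0" --pt "0.2 0 0 0 0 0 0"

```text
time: 6.38
tool_pos: [0.5443, -0.0265, 0.1501]
tool_rot: [-3.141, 0.0, 1.418]
contact_force: [0.5, -0.7, -1.7]
opening: 0.0299
grip_force: 25.0
```

```bash
python3 - <<'E'
from h import *
import cv2
m=camera_model("wrist");np.savez("w5.npz",**{k:np.array(v) for k,v in m.items()})
i=read_camera("wrist");s=observe();print(s["tool_pos"],s["tool_rot"],s["opening"],s["time"])
cv2.imwrite("pics/w5.png",cv2.resize(cv2.convertScaleAbs(i[:,:,::-1],alpha=0.85),(800,600),interpolation=cv2.INTER_CUBIC))
p=(.5633,.0809,-.1535)
for X in[(-.0055,-.05,.055),(.0055,-.05,.055),(-.0055,.05,.055),(.0055,.05,.055),(-.12,.135,.02),(-.12,-.135,.02)]: print(X,(project(tw(p,X),m)/.7).round())
E
```

```text
[ 0.54428926 -0.02725466  0.15022995] [-3.14098178e+00  4.20402955e-04  1.41634087e+00] 0.029727433538253915 6.4333
(-0.0055, -0.05, 0.055) [[401. 200.]]
(0.0055, -0.05, 0.055) [[419. 200.]]
(-0.0055, 0.05, 0.055) [[401.  11.]]
(0.0055, 0.05, 0.055) [[421.  11.]]
(-0.12, 0.135, 0.02) [[ 198. -141.]]
(-0.12, -0.135, 0.02) [[247. 314.]]
```

View pics/w5.png

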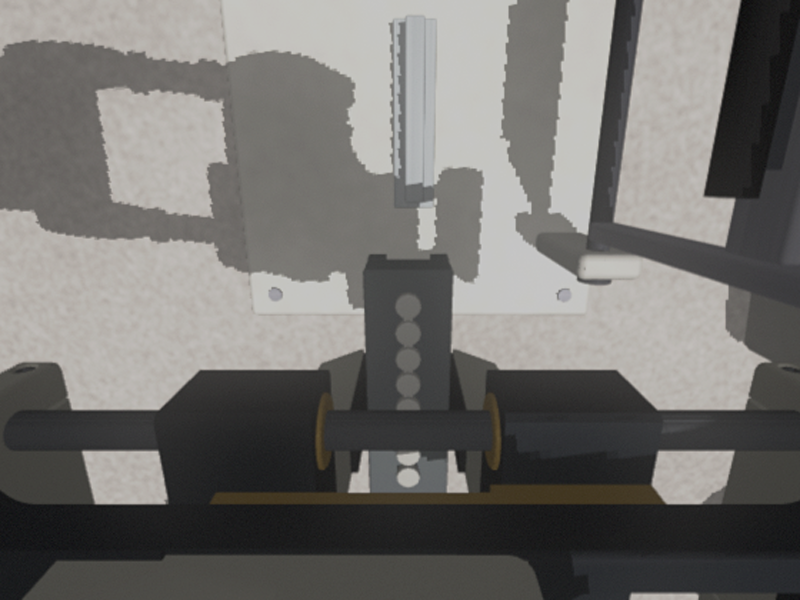

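The rail top spans x 405–425 at the far row 15 and x 406–424 at the near end, row ≈203. The plate's near corners are at (254,314) and (586,313). The carrier is held straight, with its caps at x=408.

```bash
python3 - <<'E'
from h import *
from scipy.optimize import least_squares
d=np.load("w5.npz");m={k:d[k] for k in("vfov","cx","cy","world_to_cam")}
X=np.array([(-.0055,-.05,.055),(.0055,-.05,.055),(-.0055,.05,.055),(.0055,.05,.055),(-.12,-.135,.02),(.13,-.135,.02)])
q=np.array([(406.5,203),(424.5,203),(405,15),(425,15),(254,314),(586,313)])*.7
r=least_squares(lambda p:(project(tw(p,X),m)-q).ravel(),[.563,.081,-.15]);p=r.x
print("press",p.round(4),(r.fun/.7).round(1))
c=backproj(np.array([(408,306),(408.3,477)])*.7,.0095+.150+.032,m);v=c[0]-c[1]
print("caps",c.round(4),c.mean(0).round(4),np.linalg.norm(v),"yaw",np.arctan2(-v[0],v[1]))
for n,P in dict(rail=(0,0,.055),catch=(-.05,.107,.085),tip=(-.05,.08,.141),grip=(.117,0,.279),low=(-.09,0,.09)).items(): print(n,tw(p,P).round(4))
E
```

```text
press [ 0.5656  0.0791 -0.1503] [-0.8 -0.7 -0.7 -0.7  0.1 -0.8  0.3 -0.8 -2.3  2.4  3.5  2.7]
caps [[ 0.5505  0.0074  0.1915]
 [ 0.5405 -0.0584  0.1915]] [ 0.5455 -0.0255  0.1915] 0.06653169385531399 yaw -0.15054549497516648
rail [[0.5656 0.0791 0.055 ]]
catch [[0.5322 0.1923 0.085 ]]
tip [[0.5281 0.1657 0.141 ]]
grip [[0.6813 0.0615 0.279 ]]
low [[0.4766 0.0925 0.09  ]]
```

>>> step_arm --pt "0.2 0.7 3 0 0 0 0" --pt "0.2 1.4 7 0 -0.008 -0.06 0" --pt "0.2 2.17 10.5 0 -0.018 -0.119 0" --pt "0.2 2.17 10.5 -3 -0.018 -0.119 0" --pt "0.2 2.17 10.5 -6 -0.018 -0.119 0"

```text
time: 6.85
tool_pos: [0.5675, 0.079, 0.0918]
tool_rot: [3.016, -0.001, 1.418]
contact_force: [0.4, -0.7, -1.9]
opening: 0.0298
grip_force: 25.0
```

>>> step_arm --pt "0.2 0 0 -1.5 0 0 0" --pt "0.2 0 0 -2 0 0 0" --pt "0.2 0 0 -2 0 0 0" --pt "0.2 0 0 -2 0 0 0"

```text
time: 7.18
tool_pos: [0.5672, 0.0773, 0.0713]
tool_rot: [3.02, -0.001, 1.415]
contact_force: [0.4, -0.5, -1.2]
opening: 0.0298
grip_force: 25.0
```

```bash
python3 - <<'E'
from h import *
s=observe();print({k:np.round(v,4).tolist() for k,v in s.items() if k in("time","tool_pos","tool_rot","opening","contact_force","torque")})
E
```

```text
{'time': 7.1833, 'tool_pos': [0.5672, 0.0773, 0.0713], 'tool_rot': [3.02, -0.0006, 1.415], 'contact_force': [0.4493, -0.4666, -1.2282], 'torque': [-0.0828, 0.1842, -0.0268], 'opening': 0.0298}
```

>>> step_arm --pt "0.2 -0.1 0.05 -1 0 0 0" --pt "0.2 -0.1 0.05 -2 0 0 0" --pt "0.2 -0.1 0.05 -2.6 0 0 0" --pt "0.2 -0.1 0.05 -2.6 0 0 0"

```text
time: 7.52
tool_pos: [0.5644, 0.0789, 0.0429]
tool_rot: [3.024, 0.0, 1.417]
contact_force: [1.0, 0.2, -1.9]
opening: 0.0294
grip_force: 25.0
```

>>> step_arm --pt "0.2 0 0 -0.3 0 0 0" --pt "0.2 0 0 -0.5 0 0 0" --pt "0.2 0 0 -0.5 0 0 0"

```text
time: 7.77
tool_pos: [0.5654, 0.0791, 0.0392]
tool_rot: [3.021, -0.0, 1.417]
contact_force: [-0.3, 0.5, -1.2]
opening: 0.0298
grip_force: 25.0
```

>>> step_arm --pt "0.2 0 0 -0.15 0 0 0" --pt "0.2 0 0 -0.3 0 0 0" --pt "0.2 0 0 -0.3 0 0 0" --pt "0.2 0 0 -0.3 0 0 0"

```text
time: 8.1
tool_pos: [0.5655, 0.079, 0.0365]
tool_rot: [3.021, -0.0, 1.417]
contact_force: [0.1, -0.2, -2.9]
opening: 0.0299
grip_force: 25.0
```

>>> step_arm --pt "0.34 0 0 0 0 0 0" --pt "0.4 0 0 0 0 0 0" --pt "0.5 0 0 0 0 0 0" --pt "0.55 0 0 0 0 0 0" --pt "0.55 0 0 0 0 0 0"

```text
time: 8.52
tool_pos: [0.5656, 0.079, 0.0366]
tool_rot: [3.021, -0.0, 1.417]
contact_force: [0.4, 0.2, 0.2]
opening: 0.0491
grip_force: 0.0
```

>>> step_arm --pt "0.55 -0.25 0.04 2 0 0 0" --pt "0.55 -0.5 0.07 4 0 0 0" --pt "0.55 -1 0.15 8 0 0 0" --pt "0.55 -2 0.3 11 0 0 0" --pt "0.55 -2 0.3 11 0.018 0.119 0"

```text
time: 8.93
tool_pos: [0.5429, 0.0834, 0.154]
tool_rot: [3.134, -0.002, 1.419]
contact_force: [1.6, 0.3, 0.2]
opening: 0.0506
grip_force: 0.0
```

>>> step_arm --pt "0.55 -1.3 -8.5 2 0 0 0" --pt "0.55 -1.3 -8.5 2 0 0 0" --pt "0.2 -1.3 -8.5 2 0 0 0" --pt "0 -1.3 -8.5 2 0 0 0" --pt "0 -1.3 -8.5 2 0 0 0"

```text
time: 9.35
tool_pos: [0.5324, -0.0029, 0.1664]
tool_rot: [3.141, -0.0, 1.415]
contact_force: [-0.3, -0.2, -0.2]
opening: 0.0348
grip_force: 0.0
```

```bash
python3 - <<'E'
from h import *
import cv2
m=camera_model("wrist");np.savez("w6.npz",**{k:np.array(v) for k,v in m.items()})
i=read_camera("wrist");s=observe();print(s["tool_pos"],s["tool_rot"],s["opening"],s["time"])
cv2.imwrite("pics/w6.png",cv2.resize(cv2.convertScaleAbs(i[:,:,::-1],alpha=0.95),(800,600),interpolation=cv2.INTER_CUBIC))
p=(.5656,.0791,-.1503)
for X in[(-.015,-.045,.073),(.015,-.045,.073),(-.015,.045,.073),(.015,.045,.073),(0,-.033,.077),(0,.033,.077),(-.05,.08,.141)]: print(X,(project(tw(p,X),m)/.7).round())
E
```

```text
[ 0.53233605 -0.00223579  0.1662796 ] [-3.14144303e+00 -5.14327215e-04  1.41672616e+00] 0.0309313578619734 9.4
(-0.015, -0.045, 0.073) [[415. 230.]]
(0.015, -0.045, 0.073) [[464. 230.]]
(-0.015, 0.045, 0.073) [[415.  68.]]
(0.015, 0.045, 0.073) [[469.  68.]]
(0, -0.033, 0.077) [[440. 211.]]
(0, 0.033, 0.077) [[442.  90.]]
(-0.05, 0.08, 0.141) [[328. -70.]]
```

View pics/w6.png

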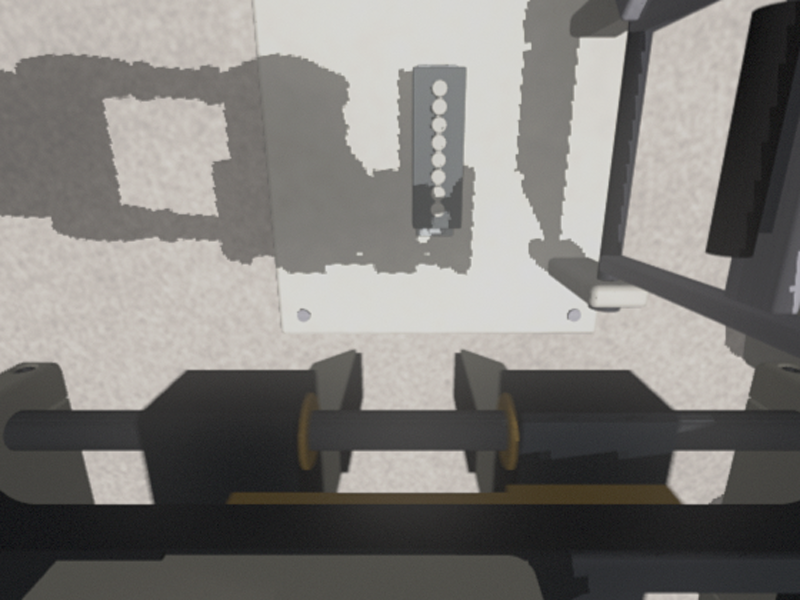

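The carrier top spans x 413–466, rows 66–228, against a predicted 415–469, 68–230. So it is seated and centred to about 1 mm. Next is the catch, with the fingers shut.

>>> step_arm --pt "0 -0.2 4 0 0 0 0" --pt "0 -0.4 8 0 0 0 0" --pt "0 -0.8 12 0 0 0 0" --pt "0 -0.8 14.3 0 0 0 0" --pt "0 -0.8 14.3 0 0 0 0"

```text
time: 9.82
tool_pos: [0.5232, 0.1459, 0.1661]
tool_rot: [-3.141, -0.002, 1.423]
contact_force: [-0.9, 0.3, -0.1]
opening: 0.0014
grip_force: 0.0
```

>>> step_arm --pt "0 0 0 -3 0 0 0" --pt "0 0 0 -6 0 0 0" --pt "0 0 0 -7.1 0 0 0" --pt "0 0 0 -7.1 0 0 0"

```text
time: 10.15
tool_pos: [0.5219, 0.1405, 0.0922]
tool_rot: [-3.135, 0.002, 1.418]
contact_force: [-0.1, -0.1, -0.2]
opening: 0.0006
grip_force: 0.0
```

>>> step_arm --pt "0 0.15 1 0 0 0 0" --pt "0 0.3 2 0 0 0 0" --pt "0 0.38 2.5 0 0 0 0" --pt "0 0.45 3 0 0 0 0"

```text
time: 10.48
tool_pos: [0.53, 0.1711, 0.0968]
tool_rot: [3.139, -0.001, 1.418]
contact_force: [0.2, -2.7, 1.5]
opening: 0.0
grip_force: 1.3
```

Contact with the paddle; push on.

>>> step_arm --pt "0 0.15 1 0 0 0 0" --pt "0 0.3 2 0 0 0 0" --pt "0 0.4 2.7 0 0 0 0" --pt "0 0.5 3.3 0 0 0 0" --pt "0 0.5 3.3 0 0 0 0"

```text
time: 10.9
tool_pos: [0.5339, 0.2045, 0.0952]
tool_rot: [-3.141, -0.001, 1.418]
contact_force: [-0.2, 0.6, 0.4]
opening: 0.0005
grip_force: 0.4
```

>>> step_arm --pt "0 0.06 0.4 0 0 0 0" --pt "0 0.11 0.7 0 0 0 0" --pt "0 0.11 0.7 0 0 0 0"

```text
time: 11.15
tool_pos: [0.5351, 0.2105, 0.0954]
tool_rot: [-3.142, -0.0, 1.417]
contact_force: [-0.3, -1.8, 0.4]
opening: 0.0001
grip_force: 0.7
```

>>> step_arm --pt "0 0.05 0.3 0 0 0 0" --pt "0 0.05 0.3 0 0 0 0" --pt "0 0.05 0.3 0 0 0 0"

```text
time: 11.4
tool_pos: [0.5356, 0.2129, 0.0955]
tool_rot: [3.141, 0.0, 1.417]
contact_force: [-0.2, -2.9, 1.2]
opening: 0.0004
grip_force: 1.4
```

>>> step_arm --pt "0 0.05 0.3 0 0 0 0" --pt "0 0.05 0.3 0 0 0 0" --pt "0 0.05 0.3 0 0 0 0"

```text
time: 11.65
tool_pos: [0.5357, 0.2139, 0.0955]
tool_rot: [-3.141, 0.004, 1.417]
contact_force: [-1.9, -10.6, 3.8]
opening: 0.0004
grip_force: 5.0
```

>>> step_arm --pt "0 0.03 0.2 0 0 0 0" --pt "0 0.03 0.2 0 0 0 0" --pt "0 -0.45 -3 0 0 0 0" --pt "0 -0.45 -3 3 0 0 0" --pt "0 -0.45 -3 7 0 0 0"

```text
time: 12.07
tool_pos: [0.5292, 0.1848, 0.1629]
tool_rot: [-3.134, 0.002, 1.415]
contact_force: [1.1, 0.7, 0.6]
opening: 0.0005
grip_force: 0.0
```

>>> step_arm --pt "0.6 0 0 4 0 0 0" --pt "0.6 0 0 8 0 0 0" --pt "0.6 0 0 12 0 0 0" --pt "0.6 0 0 14.5 0 0 0" --pt "0.6 0 0 14.5 0 0 0"

```text
time: 12.48
tool_pos: [0.5338, 0.1871, 0.3173]
tool_rot: [3.13, -0.006, 1.417]
contact_force: [-0.9, 0.1, 0.3]
opening: 0.0291
grip_force: 0.0
```

>>> step_arm --pt "0.6 3 -2.5 0 0 0 0" --pt "0.6 6 -5 0 0 0 0" --pt "0.6 9 -7.5 0 0 0 0" --pt "0.6 12 -10 0 0 0 0" --pt "0.6 14.9 -12.4 0 0 0 0"

```text
time: 12.9
tool_pos: [0.6818, 0.0612, 0.3095]
tool_rot: [-3.141, -0.001, 1.417]
contact_force: [0.7, 0.1, -0.0]
opening: 0.055
grip_force: 0.0
```

>>> step_arm --pt "0.6 0 0 0 0 0 0" --pt "0.6 0 0 0 0 0 0"

```text
time: 13.07
tool_pos: [0.6816, 0.0607, 0.3072]
tool_rot: [-3.138, -0.0, 1.414]
contact_force: [-0.4, -0.3, 0.4]
opening: 0.0548
grip_force: 0.0
```

```bash
python3 - <<'E'
from h import *
import cv2
m=camera_model("wrist")
i=read_camera("wrist");t=read_camera("top");s=observe();print(s["tool_pos"],s["tool_rot"],s["opening"],s["time"])
p=(.5656,.0791,-.1503)
f=lambda a:cv2.resize(cv2.convertScaleAbs(a[:,:,::-1],alpha=1.2),(400,300),interpolation=cv2.INTER_CUBIC)
cv2.imwrite("pics/w7.png",np.hstack([f(i),f(t[145:265,210:370]),]))
print((project(tw(p,[(.117,0,.279),(.117,.057,.279),(.117,-.057,.279)]),m)/1.4).round())
mt=camera_model("top")
print(((project(tw(p,[(-.05,.1536,.126),(-.05,.08,.141),(.117,0,.279)]),mt)-(210,145))*2.5+[400,0]).round())
E
```

```text
[0.68024849 0.06281306 0.30973164] [-3.14048675e+00 -7.85124953e-04  1.41732094e+00] 0.05477905442872792 13.1667
[[203. 164.]
 [202. 106.]
 [203. 214.]]
[[412. 165.]
 [479. 172.]
 [574.  -5.]]
```

View pics/w7.png

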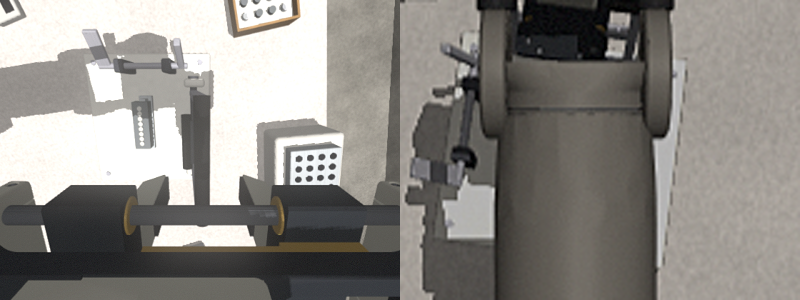

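The right panel shows the paddle flipped outwards, tip at (413,170) against a predicted (412,165). The left panel shows the handle bar at x≈202, midway between the fingers, so I descend and pinch.

>>> step_arm --pt "0.6 0 0 -2 0 0 0" --pt "0.6 0 0 -4 0 0 0" --pt "0.6 0 0 -6.2 0 0 0" --pt "0.6 0 0 -6.2 0 0 0"

```text
time: 13.5
tool_pos: [0.6778, 0.0638, 0.2447]
tool_rot: [-3.135, 0.0, 1.419]
contact_force: [-0.4, 0.5, -0.3]
opening: 0.0552
grip_force: 0.0
```

>>> step_arm --pt "0.1 0 0 0 0 0 0" --pt "0.1 0 0 0 0 0 0" --pt "0.1 0 0 0 0 0 0" --pt "0.1 0 0 0 0 0 0" --pt "0.1 0 0 0 0 0 0" --grip_force 30

```text
time: 13.92
tool_pos: [0.6809, 0.0621, 0.2497]
tool_rot: [3.14, -0.0, 1.417]
contact_force: [0.2, 0.3, -0.5]
opening: 0.0263
grip_force: 0.0
```

>>> step_arm --pt "0.05 0 0 0 0 0 0" --pt "0.05 0 0 0 0 0 0" --pt "0.05 0 0 0 0 0 0"

```text
time: 14.17
tool_pos: [0.68, 0.0621, 0.2488]
tool_rot: [-3.141, 0.0, 1.417]
contact_force: [-3.5, 0.3, 4.0]
opening: 0.0148
grip_force: 30.0
```

```bash
python3 - <<'E'
from h import *
s=observe();print(s["tool_pos"],s["opening"],s["grip_force"])
H=np.array([.1,0,.09]);p=(.5656,.0791,-.1503)
b=lambda q:(H+.19*np.array([np.sin(.09-q),0,np.cos(.09-q)]))
w=np.array([tw(p,b(q))[0] for q in np.r_[0:1.6:9j,1.66,1.70]]);print(((w-w[0])*100).round(2))
E
```

```text
[0.67997915 0.06209762 0.24884065] 0.014765609676088856 30.000702738761902
[[  0.     0.     0.  ]
 [ -3.75   0.57  -0.04]
 [ -7.42   1.12  -0.83]
 [-10.86   1.64  -2.34]
 [-13.93   2.11  -4.51]
 [-16.52   2.5   -7.26]
 [-18.51   2.8  -10.47]
 [-19.84   3.   -14.02]
 [-20.44   3.1  -17.77]
 [-20.47   3.1  -18.91]
 [-20.46   3.1  -19.67]]
```

>>> step_arm --pt "0.4 0 0 0 0 0 0" --pt "0.4 0 0 0 0 0 0" --pt "0.4 0 0 0 0 0 0" --pt "0.4 0 0 -0.8 0 0 0" --pt "0.4 0 0 -0.8 0 0 0"

```text
time: 14.58
tool_pos: [0.6802, 0.0619, 0.2385]
tool_rot: [-3.139, 0.0, 1.417]
contact_force: [-0.9, -0.3, -0.6]
opening: 0.0364
grip_force: 0.0
```

>>> step_arm --pt "0.05 0 0 0 0 0 0" --pt "0.05 0 0 0 0 0 0" --pt "0.05 0 0 0 0 0 0" --pt "0.05 0 0 0 0 0 0" --pt "0.05 0 0 0 0 0 0"

```text
time: 15.0
tool_pos: [0.68, 0.0621, 0.2405]
tool_rot: [-3.14, 0.0, 1.417]
contact_force: [-3.1, 0.8, 0.0]
opening: 0.0149
grip_force: 30.0
```

>>> step_arm --pt "0.05 0 0 0 0 0 0" --pt "0.05 0 0 0 0 0 0" --grip_force 30

```text
time: 15.17
tool_pos: [0.68, 0.0621, 0.2405]
tool_rot: [-3.14, 0.0, 1.417]
contact_force: [-4.7, 0.3, 2.6]
opening: 0.015
grip_force: 30.0
```

>>> step_arm --pt "0.05 -1.88 0.29 0.08 0 0 0" --pt "0.05 -3.75 0.57 -0.04 0 0 0" --pt "0.05 -5.6 0.85 -0.35 0 0 0" --pt "0.05 -7.42 1.12 -0.83 0 0 0" --pt "0.05 -9.18 1.39 -1.5 0 0 0" --grip_force 30

```text
time: 15.58
tool_pos: [0.5912, 0.0762, 0.2277]
tool_rot: [3.131, -0.002, 1.417]
contact_force: [5.1, 1.6, 2.3]
opening: 0.0152
grip_force: 30.0
```

>>> step_arm --pt "0.05 0 0 0 0 0 0" --pt "0.05 0 0 0 0 0 0"

```text
time: 15.75
tool_pos: [0.59, 0.0764, 0.2273]
tool_rot: [3.137, -0.001, 1.417]
contact_force: [0.6, 2.5, 8.8]
opening: 0.0148
grip_force: 30.0
```

Past the catch without resistance and holding the bar; I continue.

>>> step_arm --pt "0.05 -1.68 0.25 -0.84 0 0 0" --pt "0.05 -3.27 0.49 -1.85 0 0 0" --pt "0.05 -4.75 0.72 -3.01 0 0 0" --pt "0.05 -6.12 0.92 -4.32 0 0 0" --pt "0.05 -7.34 1.11 -5.76 0 0 0"

```text
time: 16.17
tool_pos: [0.518, 0.0875, 0.1696]
tool_rot: [3.135, -0.002, 1.417]
contact_force: [4.7, 3.8, 3.8]
opening: 0.0152
grip_force: 30.0
```

>>> step_arm --pt "0.05 -1.08 0.16 -1.55 0 0 0" --pt "0.05 -1.99 0.3 -3.21 0 0 0" --pt "0.05 -2.75 0.41 -4.94 0 0 0" --pt "0.05 -3.32 0.5 -6.76 0 0 0" --pt "0.05 -3.32 0.5 -6.76 0 0 0"

```text
time: 16.58
tool_pos: [0.4827, 0.0929, 0.0986]
tool_rot: [-3.141, -0.002, 1.417]
contact_force: [-0.4, 4.7, 5.4]
opening: 0.015
grip_force: 30.0
```

>>> step_arm --pt "0.05 0 0 0 0 0 0"

```text
time: 16.67
tool_pos: [0.4832, 0.0929, 0.1001]
tool_rot: [-3.141, -0.001, 1.417]
contact_force: [-1.9, 5.2, 5.2]
opening: 0.0147
grip_force: 30.0
```

>>> step_arm --pt "0.05 -0.39 0.0 -1.83 0 0 0" --pt "0.05 -0.5 0.0 -2.8 0 0 0" --pt "0.05 -0.52 0.0 -3.75 0 0 0" --pt "0.05 -0.55 0.0 -4.4 0 0 0" --pt "0.05 -0.55 0.0 -4.4 0 0 0" --grip_force 40

```text
time: 17.08
tool_pos: [0.4757, 0.0939, 0.0554]
tool_rot: [-3.137, -0.002, 1.416]
contact_force: [-8.6, 10.9, 10.6]
opening: 0.015
grip_force: 40.0
```

>>> step_arm --pt "0.05 0 0 -0.3 0 0 0" --pt "0.05 0 0 -0.5 0 0 0" --pt "0.05 0 0 -0.5 0 0 0"

```text
time: 17.33
tool_pos: [0.4755, 0.0939, 0.0511]
tool_rot: [-3.137, -0.002, 1.416]
contact_force: [-9.3, 11.7, 10.4]
opening: 0.0151
grip_force: 40.0
```

>>> step_arm --pt "0.05 0 0 -0.2 0 0 0" --pt "0.05 0 0 -0.2 0 0 0" --pt "0.05 0 0 -0.2 0 0 0"

```text
time: 17.58
tool_pos: [0.4755, 0.0939, 0.0493]
tool_rot: [-3.137, -0.002, 1.416]
contact_force: [-9.6, 11.5, 10.5]
opening: 0.0146
grip_force: 40.0
```

>>> step_arm --pt "0.05 -0.15 0.15 -0.2 0 0 0" --pt "0.05 -0.15 0.15 -0.2 0 0 0" --pt "0.05 -0.15 0.15 -0.2 0 0 0"

```text
time: 17.83
tool_pos: [0.4756, 0.094, 0.0479]
tool_rot: [-3.141, -0.0, 1.417]
contact_force: [-6.4, 3.8, 11.3]
opening: 0.0148
grip_force: 40.0
```

>>> step_arm --pt "0.05 0 0 -0.2 0 0 0" --pt "0.05 0 0 -0.2 0 0 0" --pt "0.05 0 0 -0.2 0 0 0"

```text
time: 18.08
tool_pos: [0.4755, 0.094, 0.0459]
tool_rot: [-3.14, -0.001, 1.417]
contact_force: [-6.6, 3.3, 12.1]
opening: 0.0148
grip_force: 40.0
```

>>> step_arm --pt "0.05 0 0 -0.2 0 0 0" --pt "0.05 0 0 -0.2 0 0 0" --pt "0.05 0 0 -0.2 0 0 0"

```text
time: 18.33
tool_pos: [0.4756, 0.094, 0.0443]
tool_rot: [-3.141, -0.001, 1.417]
contact_force: [-7.6, 4.0, 15.5]
opening: 0.0148
grip_force: 40.0
```

>>> step_arm --pt "0.05 0 0 -0.2 0 0 0" --pt "0.05 0 0 -0.2 0 0 0" --pt "0.05 0 0 -0.2 0 0 0"

```text
time: 18.58
tool_pos: [0.4757, 0.094, 0.0439]
tool_rot: [3.142, -0.001, 1.417]
contact_force: [-13.1, 3.6, 34.2]
opening: 0.0148
grip_force: 40.0
```

Firm stop: the force jumped from 15 to 34 N within 0.4 mm. I ease off slightly, hold, then hand in.

>>> step_arm --pt "0.05 -0.05 0.05 0.08 0 0 0" --pt "0.05 -0.05 0.05 0.08 0 0 0" --pt "0.05 -0.05 0.05 0.08 0 0 0" --pt "0.05 -0.05 0.05 0.08 0 0 0"

```text
time: 18.92
tool_pos: [0.4757, 0.094, 0.0441]
tool_rot: [3.141, -0.0, 1.417]
contact_force: [-9.5, 1.4, 24.5]
opening: 0.0145
grip_force: 40.0
```

```bash
python3 - <<'E'
from cell import *
print(hand_in())
E
```

```text
the job is handed in; nothing more can be done
None
```

The job is done and handed in at about 19 s: the carrier is on the rail, centred to about 1 mm; the catch is flipped fully outwards; and the gripper is holding the lever down at its stop (about 24 N). The first grasp pinched the cap row instead of the carrier's sides and was redone. I judged the stop by the force jump, not a last picture.

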